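# Rack freshly turned parts for oiling

## Task

Sort the five freshly turned parts onto their racks for oiling: slip both rings down over the post, the wider one at the bottom and the narrower one flat on top of it; stand one drawer knob upright on its foot in each bay of the knob tray; and lay the spindle centred in the cradle with a square end resting in each notch. Leave the oil bottle and the wax tin where they stand.

Things in the scene. Friction and masses are not known exactly. Their poses are not given: they have to be found in the camera images.
- wide_ring: the wider of two turned rings of plain pale wood, lying flat: 60 mm outside diameter, 38 mm bore, 26 mm high, about 35 g. Origin: on the axis, at the underside; z along the axis
- narrow_ring: the narrower of two turned rings of plain pale wood, lying flat: 48 mm outside diameter, 32 mm bore, 26 mm high, about 25 g. Origin: on the axis, at the underside; z along the axis
- knob_a: drawer knob of plain pale wood, standing upright, 46 mm tall: round foot 28 mm across (to 6 mm up), neck 18 mm across (11 to 24 mm up), mushroom head 38 mm across (straight-sided from 31 to 43 mm up, flat top 30 mm across). Origin: centre of the underside of the foot; z up through the head. Identical to the other knob; about 35 g
- knob_b: drawer knob of plain pale wood, standing upright, 46 mm tall: round foot 28 mm across (to 6 mm up), neck 18 mm across (11 to 24 mm up), mushroom head 38 mm across (straight-sided from 31 to 43 mm up, flat top 30 mm across). Origin: centre of the underside of the foot; z up through the head. Identical to the other knob; about 35 g
- spindle: short turned spindle of plain pale wood, lying on its side, 110 mm long along its x: a 22 x 22 mm square block 25 mm long at each end, between them a turned round middle, 18 mm in diameter at the centre where it is gripped (20 mm beads 16 mm either side). Origin: its centre, on the axis, 11 mm above what it lies on. Either way round will do; about 40 g
- post_stand: ring post, fixed to the bench: dark wooden disc 80 mm across and 10 mm thick with an upright steel post of 16 mm diameter in its middle, post top (slightly tapered) 58 mm above the bench. Origin: centre of the underside of the disc; z along the post
- knob_tray: fixed plywood knob tray: low open tray 75 mm (its x) by 115 mm (its y), 18 mm high, floor 4 mm thick, walls 5 mm; a 5 mm divider as high as the walls makes two equal bays, each 65 mm (x) by 50 mm (y) inside, with centres at y = +27.5 and -27.5 mm. Origin: centre of the underside; z up
- cradle: fixed plywood spindle cradle: base 120 (x) by 70 mm (y), 8 mm thick; two upright saddles, 16 mm thick in x, 64 mm wide in y, at x = +42 and -42 mm. Each has a notch open at the top, 40 mm wide in y, centred; notch floor 24 mm, saddle tops 38 mm above the bench. The spindle lies along x, its axis then 35 mm up; fingers fit between the saddles (68 mm gap). Origin: centre of the underside; z up
- oil_bottle: bystander: loose white plastic oil bottle, upright, 56 mm across, 150 mm tall, to one side of the work. Origin: centre of its underside
- wax_tin: bystander: loose plain pale-grey wax tin (squat round can), upright, 72 mm across, 45 mm tall, to one side of the work. Origin: centre of its underside

How it is judged:
By the outcome, as a careful person would: the job done as asked, in the order asked, and still so for the second after the job is handed in, with the robot touching nothing.
It also fails if it takes over 128 s, if anything falls off the work surface, if the arm or the gripper's body presses on something with over 40 N, if the wrist force passes 120 N, or if a joint passes its speed limit or range.

## Robot

A 6-joint arm with a two-finger parallel gripper is mounted at the origin on the work surface. World frame = base frame: x ahead of the robot, y to its left, z up, the work surface at z = 0. Lengths are in mm, angles in rad, forces in N, time in s.
With the tool pointing down it reaches from about 275 to 1000 mm from the base axis. Payload 8.4 kg.
Tool frame: the origin (TCP) lies between the finger pads; the fingertips stand 14 mm ahead of it and the grasp point (between the pads) lies 5 mm behind it; z points along the fingers, x is the direction in which the jaws open and shut, and the axes are right-handed (so a half turn about z gives the same grasp; the last joint's range is limited). The gripper opens to 85 mm and grips with 20 to 120 N. Pads are 22 mm wide; open, the fingers measure 114 mm over their backs; the gripper's body (76 mm by 85 mm) begins 54 mm behind the grasp point. The pads swing forward as they close: fully open they stand 13 mm farther back than shut.
Start: joints at [1.156, 0.353, 1.633, -0, 1.155, -0.002], TCP at [250.734, 572.504, 245.281] pointing down, gripper open.
Joint ranges: [-2.63, 2.63], [-0.92, 2.1], [0.06, 2.66], [-1.3, 4.44], [0, 2.69], [-3.02, 3.02]. Speed limits (rad/s): [2.22, 2.22, 2.79, 3.14, 3.14, 3.14].

## Interface

Orientations are given as a rotation vector (axis times angle).
In Python, from rig import * gives the robot as it stands. Calls block until the motion is done:
- goto(position, orientation): joint-space move of the TCP to a pose.
- line_to(position, velocity=150, frame=None): straight line of the TCP; frame=None keeps the orientation; velocity is the mean speed in mm/s.
- goto_joints(angles): joint-space move.
- gripper_to(opening, squeeze=None): finger opening in mm; squeeze is the grip in N (None keeps the last); returns when the fingers have stopped.
- sleep(seconds).
- ik(position, orientation): joint angles nearest the present ones, or None.
- capture(name): name is "scene" or "side" or "wrist"; returns a dict with "color" (400x640x3 uint8, red, green, blue), "range_z" (400x640 float32, mm along the optical axis (not along the pixel's ray), 0 where there is no reading), "camera_matrix" (3x3 intrinsics, pixels), "R" (3x3) and "t" (3): a world point X has camera coordinates R X + t. Camera axes: x right, y down, z forward; pixel columns grow to the right and rows downward; lengths in mm; the calibration is good to about 2 mm. The wrist camera is an equidistant fisheye: a pixel r from the principal point sees the ray r / f radians off the axis. A picture is of the moment at which its call begins.
A pose or a line that the arm cannot do raises Unreachable and nothing moves.
- sign_off(): hands the job in, once; it reports no verdict.
Readings, each from a call of its own:
- read_t(): time.
- read_joints(): joint angles.
- read_joint_vel(): joint speeds.
- read_effort(): joint torques, N m.
- read_position(): TCP position.
- read_orientation(): TCP orientation.
- read_contact_force(): force on the tool from outside, world axes, zero at the start.
- read_moment(): the same for the moment, N m.
- read_gripper_width(): finger opening in mm.
Only numpy, scipy, OpenCV 4.12 (cv2) and the standard library are available. Lean on these libraries where they do the work, as an engineer would, in place of code of your own. Each camera call takes 0.05 s, during which the arm holds its last target. There are 200 camera calls.

## Working session

There is one attempt and no reset: what is moved stays moved. The work goes in short steps, each a Python script; the robot and the scene stay as the last script left them, time stands still between calls to the robot, and variables do not carry over. Pictures are saved under pics/ and viewed, about 12 in all and at most 16, crops included, and the job is handed in when it is done.

```bash
mkdir -p pics
python3 - <<'E'
from rig import *
import numpy as np, cv2, pickle
for n in ("scene","side"):
    c=capture(n); pickle.dump(c,open(n+".pkl","wb")); cv2.imwrite(f"pics/{n}0.png",c["color"][...,::-1])
    print(n,c["camera_matrix"].tolist(),(-c["R"].T@c["t"]).tolist(),c["R"][2], (c["range_z"]>0).mean())
print(read_t(),read_orientation(),read_position())
E
```

```text
scene [[414.7298527993927, 0.0, 323.7344632828615], [0.0, 414.7298527993927, 198.21981164359528], [0.0, 0.0, 1.0]] [1350.6980548192846, 12.724760085761824, 623.6458022039683] [-0.82903998 -0.02365224 -0.5586889 ] 0.99619921875
side [[454.47663925320984, 0.0, 328.5038050683886], [0.0, 454.47663925320984, 206.05315091027566], [0.0, 0.0, 1.0]] [-160.50063203323887, -823.6760259700693, 640.183199088224] [ 0.53471935  0.67950731 -0.50233955] 0.995734375
0.1 [ 2.62893013e+00  1.71870952e+00 -1.75134900e-03] [250.52836307 572.11875405 244.61485578]
```

View pics/scene0.png

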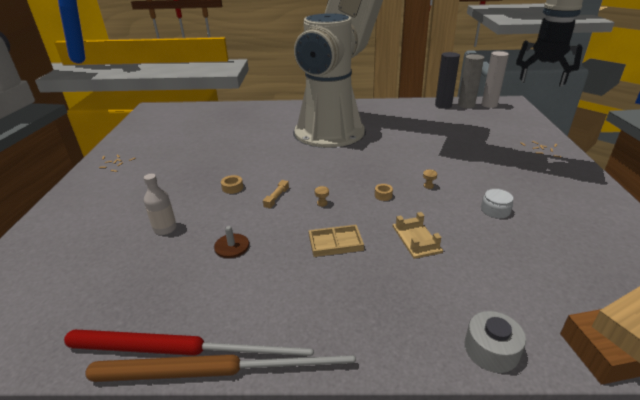

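View pics/side0.png

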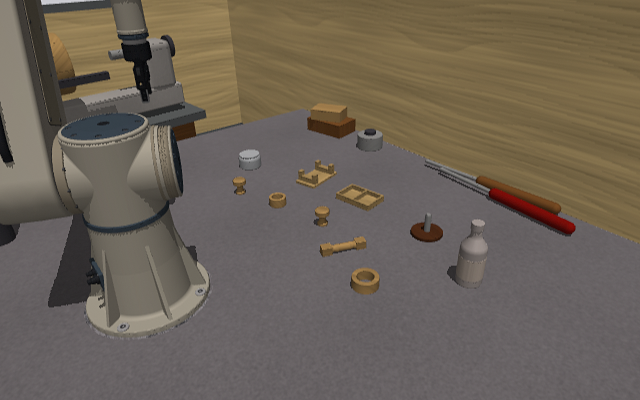

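The scene view shows the wide ring at (232,184), spindle (277,193), knobs (322,195) and (430,178), narrow ring (384,192), post (231,243), tray (336,240), cradle (417,236), tin (497,203) and bottle (160,210). The side view agrees. Next I'll get coarse positions from the range data.

```bash
cat > h.py <<'E'
import numpy as np, cv2
def cloud(c):
    K,R,t=c["camera_matrix"],c["R"],c["t"]; z=c["range_z"].astype(float)
    v,u=np.mgrid[:z.shape[0],:z.shape[1]]
    P=np.stack([(u-K[0,2])/K[0,0]*z,(v-K[1,2])/K[1,1]*z,z],-1)
    W=(P-t)@R; W[z<=0]=np.nan
    return W
E
python3 - <<'E'
from h import *; import pickle
for n in ("scene","side"):
    c=pickle.load(open(n+".pkl","rb")); W=cloud(c)
    x,y,z=W[...,0],W[...,1],W[...,2]
    ok=(x>200)&(x<800)&(abs(y)<450)
    print(n,"table z",np.nanmedian(z[ok]),np.nanstd(z[ok&(abs(z)<6)]))
    hsv=cv2.cvtColor(c["color"],cv2.COLOR_RGB2HSV)
    m=(ok&(z>7)&(z<200)).astype(np.uint8)
    k,l,s,_=cv2.connectedComponentsWithStats(m)
    for i in range(1,k):
        if s[i,4]<25: continue
        p=W[l==i]; lo,hi=np.percentile(p,2,0),np.percentile(p,98,0)
        print(s[i].tolist(),"lo",lo.round(),"hi",hi.round(),"mid",((lo+hi)/2).round(),c["color"][l==i].mean(0).round())
E
```

```text
scene table z 0.42943606226825104 1.2577263711987874
[423, 170, 14, 18, 180] lo [361. 257.   8.] hi [392. 291.  48.] mid [376. 274.  28.] [116.  94.  62.]
[143, 174, 33, 60, 1229] lo [ 543. -424.   10.] hi [ 579. -376.  150.] mid [ 561. -400.   80.] [102.  95.  91.]
[221, 175, 22, 17, 299] lo [ 344. -298.    8.] hi [ 399. -244.   28.] mid [ 372. -271.   18.] [112.  90.  57.]
[262, 180, 27, 27, 263] lo [ 368. -170.    8.] hi [ 470. -116.   24.] mid [ 419. -143.   16.] [128. 102.  66.]
[374, 184, 19, 16, 234] lo [399. 123.   8.] hi [444. 167.  27.] mid [421. 145.  18.] [117.  93.  60.]
[314, 186, 15, 19, 195] lo [440. -35.   8.] hi [470.  -1.  48.] mid [455. -18.  28.] [118.  95.  62.]
[481, 189, 32, 29, 717] lo [464. 386.   9.] hi [527. 447.  47.] mid [496. 416.  28.] [133. 134. 134.]
[393, 212, 50, 45, 1173] lo [553. 161.   7.] hi [661. 245.  39.] mid [607. 203.  23.] [139. 116.  76.]
[309, 225, 55, 31, 665] lo [571. -43.   7.] hi [658.  74.  20.] mid [615.  15.  14.] [121. 101.  67.]
[214, 226, 35, 32, 686] lo [ 591. -259.    8.] hi [ 661. -188.   57.] mid [ 626. -224.   32.] [77. 5
[... 414 characters left out ...]
[652.  71.  19.] mid [609.  11.  13.] [106.  87.  55.]
[269, 193, 17, 14, 203] lo [393. 120.   7.] hi [437. 165.  27.] mid [415. 142.  17.] [117.  91.  56.]
[315, 207, 15, 19, 194] lo [431. -38.   8.] hi [463.  -8.  47.] mid [447. -23.  27.] [117.  92.  57.]
[411, 213, 32, 28, 488] lo [ 584. -263.    7.] hi [ 655. -191.   56.] mid [ 619. -227.   31.] [73. 49. 35.]
[456, 220, 32, 67, 1509] lo [ 519. -434.   10.] hi [ 556. -387.  150.] mid [ 537. -411.   80.] [112. 104.  99.]
[320, 237, 46, 19, 388] lo [ 361. -173.    8.] hi [ 463. -120.   23.] mid [ 412. -146.   15.] [132. 103.  63.]
[351, 268, 29, 25, 527] lo [ 337. -304.    8.] hi [ 392. -248.   27.] mid [ 365. -276.   18.] [120.  93.  57.]
```

```bash
cat >> h.py <<'E'
from scipy.spatial.transform import Rotation as Ro
def down(psi): return (Ro.from_euler('z',psi)*Ro.from_euler('x',np.pi)).as_rotvec()  # jaw axis at angle psi
def fcloud(c):
    K,R,t=c["camera_matrix"],c["R"],c["t"]; z=c["range_z"].astype(float)
    v,u=np.mgrid[:z.shape[0],:z.shape[1]]
    dx,dy=(u-K[0,2])/K[0,0],(v-K[1,2])/K[1,1]; th=np.hypot(dx,dy)+1e-9
    s=np.tan(np.minimum(th,1.45))/th*z
    W=(np.stack([dx*s,dy*s,z],-1)-t)@R; W[(z<=0)|(th>1.35)]=np.nan
    return W
E
python3 - <<'E'
from rig import *; from h import *; import pickle
p=np.array(read_position())
for w in (85,66,50,30,10):
    gripper_to(w); W=cloud(capture("scene")); q=W[(np.hypot(W[...,0]-p[0],W[...,1]-p[1])<90)&(W[...,2]>150)]
    print(w,read_gripper_width(),"tip below TCP",(p[2]-np.percentile(q[:,2],[0,1,2])).round(1))
gripper_to(85)
goto([480,-20,380],down(np.pi/2))
print(read_t(),read_position(),read_joints())
c=capture("wrist"); pickle.dump(c,open("w1.pkl","wb")); cv2.imwrite("pics/w1.png",c["color"][...,::-1])
print(c["camera_matrix"],-c["R"].T@c["t"],c["R"][2])
W=fcloud(c); x,y,z=np.moveaxis(W,-1,0)
ok=(x>250)&(x<720)&(abs(y)<350)
print(np.nanmedian(z[ok]))
m=(ok&(z>6.5)&(z<120)).astype(np.uint8); k,l,s,_=cv2.connectedComponentsWithStats(m)
for i in range(1,k):
    if s[i,4]<40: continue
    q=W[l==i]; lo,hi=np.percentile(q,1.,0),np.percentile(q,99.,0)
    print(s[i].tolist(),"lo",lo.round(1),"hi",hi.round(1),"mid",((lo+hi)/2).round(1))
E
```

```text
85 85.39012248819667 tip below TCP [ -1.2 -10.2 -15.9]
66 66.13157187848775 tip below TCP [ 5.7 -3.3 -9.4]
50 50.170458525980784 tip below TCP [ 8.7 -0.3 -5.5]
30 29.606420896982936 tip below TCP [13.2  2.1 -3.7]
10 9.697135865516708 tip below TCP [11.7  2.6 -3.7]
4.9083 [480.05081186 -19.48239198 379.80903935] [-4.38099932e-02  1.24586987e-02  1.75413336e+00  1.87933351e-04
  1.37533111e+00 -1.61518498e+00]
[[309.70691629   0.         324.94655664]
 [  0.         309.70691629 199.23523406]
 [  0.           0.           1.        ]] [415.05166992 -19.73027952 507.605983  ] [ 0.2614799   0.00104638 -0.96520835]
0.12541170337867913
[159, 79, 35, 36, 731] lo [ 340.9 -299.9    6.9] hi [ 397.4 -242.2   26.9] mid [ 369.1 -271.    16.9]
[231, 86, 36, 68, 859] lo [ 364.7 -168.1    8.7] hi [ 468.  -114.6   23. ] mid [ 416.3 -141.3   15.8]
[486, 90, 26, 23, 419] lo [355.5 256.9   7.3] hi [390.3 291.1  47.3] mid [372.9 274.   27.3]
[411, 108, 31, 30, 504] lo [396.6 122.3   7.1] hi [441.4 168.   26.9] mid [419.  145.2  17. ]
[313, 129, 26, 25, 492] lo [432.6 -35.7  41.3] hi [467.4  -1.1  47. ] mid [450.  -18.4  44.2]
[425, 190, 48, 66, 1936] lo [540.8 159.6   6.5] hi [647.8 243.1  38.6] mid [594.3 201.3  22.6]
[308, 208, 73, 53, 998] lo [566.9 -46.    6.8] hi [656.5  75.1  19.2] mid [611.7  14.5  13. ]
[194, 217, 40, 37, 1028] lo [ 583.8 -260.1    7. ] hi [ 651.5 -185.8   57.4] mid [ 617.6 -223.    32.2]
```

View pics/w1.png

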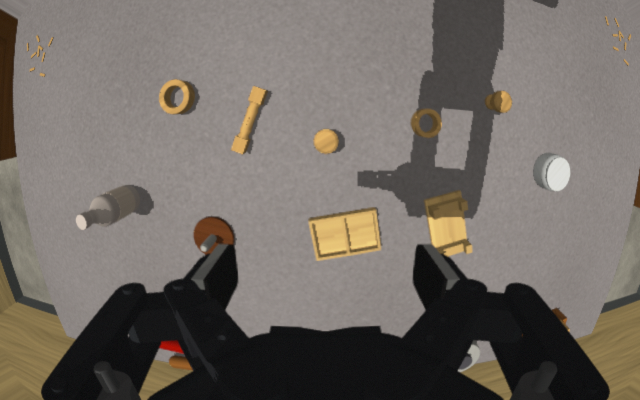

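The wrist view clearly shows both rings, the spindle, the knobs and the tray (345,233). The post (212,240) and cradle (447,222) sit partly behind the fingers. I'll back off for one clear view of the fixtures and fit the shapes.

```bash
cat > fit.py <<'E'
from h import *; import pickle
def rect(P):
    (cx,cy),(w,h),a=cv2.minAreaRect(P[:,:2].astype(np.float32))
    if w<h: w,h,a=h,w,a+90
    return round(cx,1),round(cy,1),"L %.1f W %.1f ang %.1f"%(w,h,(a+90)%180-90)
def near(W,c,r,z0,z1):
    m=(np.hypot(W[...,0]-c[0],W[...,1]-c[1])<r)&(W[...,2]>z0)&(W[...,2]<z1)
    m=cv2.morphologyEx(m.astype(np.uint8),cv2.MORPH_OPEN,np.ones((2,2)))>0
    return W[m]
def circ(P):
    if len(P)<5: return None
    (x,y),r=cv2.minEnclosingCircle(P[:,:2].astype(np.float32)); return round(x,1),round(y,1),"D %.1f n %d"%(2*r,len(P))
def report(W):
    print(" wide",circ(near(W,(369,-271),50,20,35)))
    print(" narrow",circ(near(W,(419,145),45,20,35)))
    print(" knobA",circ(near(W,(450,-18),35,38,60)))
    print(" knobB",circ(near(W,(373,274),35,38,60)))
    print(" spindle",rect(near(W,(416,-141),75,10,35)))
    print(" disc",circ(near(W,(619,-225),55,6,14)),"post",circ(near(W,(619,-225),40,48,70)))
    print(" tray",rect(near(W,(612,14),85,13,30)))
    print(" cradle top",rect(near(W,(598,202),85,30,60)),"all",rect(near(W,(598,202),85,4,60)))
E
python3 - <<'E'
from rig import *; from fit import *
goto([400,-10,380],down(np.pi/2))
c=capture("wrist"); pickle.dump(c,open("w2.pkl","wb")); cv2.imwrite("pics/w2.png",c["color"][...,::-1])
print(read_t())
for n in ("scene","side","w1","w2"):
    c=pickle.load(open(n+".pkl","rb")); print(n); report(fcloud(c) if n[0]=="w" else cloud(c))
E
```

```text
5.425
scene
 wide (359.5, -265.1, 'D 88.0 n 166')
 narrow (412.9, 155.6, 'D 72.5 n 124')
 knobA (429.5, -10.5, 'D 88.5 n 114')
 knobB (347.0, 291.7, 'D 101.4 n 98')
 spindle (404.0, -139.3, 'L 140.4 W 16.9 ang -19.4')
 disc (624.1, -221.3, 'D 82.2 n 564') post (593.6, -228.0, 'D 76.5 n 43')
 tray (605.8, 17.8, 'L 120.6 W 94.1 ang -80.0')
 cradle top (578.3, 210.7, 'L 143.4 W 93.3 ang 15.2') all (583.4, 212.7, 'L 151.7 W 95.2 ang 16.8')
side
 wide (374.9, -272.7, 'D 78.2 n 305')
 narrow (429.6, 149.8, 'D 81.0 n 99')
 knobA (472.0, -5.0, 'D 96.1 n 105')
 knobB (389.0, 296.0, 'D 107.4 n 78')
 spindle (424.5, -137.0, 'L 121.7 W 48.0 ang -21.8')
 disc (621.5, -231.1, 'D 85.0 n 402') post (656.5, -201.9, 'D 103.4 n 30')
 tray (616.9, 12.5, 'L 116.3 W 96.2 ang -75.3')
 cradle top (624.9, 220.3, 'L 163.1 W 95.9 ang 17.5') all (615.5, 229.6, 'L 187.1 W 72.2 ang 30.3')
w1
 wide (372.3, -272.6, 'D 66.4 n 539')
 narrow (419.8, 151.9, 'D 58.6 n 379')
 knobA (454.6, -16.6, 'D 43.1 n 492')
 knobB (372.4, 291.0, 'D 68.5 n 328')
 spindle (362.9, -131.3, 'L 2.5 W 0.0 ang 68.1')
 disc (565.9, -155.1, 'D 267.3 n 858') post (633.3, -233.0, 'D 46.5 n 73')
 tray (618.2, 17.4, 'L 120.2 W 87.0 ang -80.3')
 cradle top (550.3, 170.7, 'L 297.3 W 94.0 ang 43.1') all (nan, nan, 'L nan W 0.0 ang nan')
w2
 wide (371.7, -276.1, 'D 70.9 n 523')
 narrow (423.5, 151.0, 'D 59.2 n 358')
 knobA (458.6, -17.3, 'D 51.1 n 449')
 knobB (375.1, 291.4, 'D 68.8 n 336')
 spindle (nan, nan, 'L 0.0 W 0.0 ang 0.0')
 disc None post None
 tray (619.8, 16.7, 'L 120.2 W 90.5 ang -79.8')
 cradle top (563.5, 228.1, 'L 48.0 W 18.6 ang 44.9') all (489.5, 141.1, 'L 294.2 W 27.2 ang 48.5')
```

```bash
cat > fit.py <<'E'
from h import *; import pickle
def rect(P,q=1.5):
    best=None
    for a in np.radians(np.arange(-90,90,.5)):
        e=np.array([np.cos(a),np.sin(a)]); f=np.array([-e[1],e[0]])
        if len(P)<20: return None
        l0,l1=np.percentile(P[:,:2]@e,[q,100-q]); w0,w1=np.percentile(P[:,:2]@f,[q,100-q])
        if l1-l0>=w1-w0 and (best is None or (l1-l0)*(w1-w0)<best[0]):
            c=e*(l0+l1)/2+f*(w0+w1)/2; best=((l1-l0)*(w1-w0),c.round(1).tolist(),"L %.1f W %.1f ang %.1f n %d"%(l1-l0,w1-w0,np.degrees(a),len(P)))
    return best[1:]
def near(W,c,r,z0,z1):
    return W[(np.hypot(W[...,0]-c[0],W[...,1]-c[1])<r)&(W[...,2]>z0)&(W[...,2]<z1)]
def box(P,q=1):
    if len(P)<5: return None
    l,h=np.percentile(P[:,:2],[q,100-q],axis=0); return ((l+h)/2).round(1).tolist(),(h-l).round(1).tolist(),len(P)
def report(W):
    print(" wide",box(near(W,(369,-271),40,23,30)))
    print(" narrow",box(near(W,(419,145),35,23,30)))
    print(" knobA",box(near(W,(450,-18),30,43,52)))
    print(" knobB",box(near(W,(373,274),30,43,52)))
    print(" spindle",rect(near(W,(416,-141),70,12,30)))
    print(" disc",box(near(W,(619,-225),50,7,13)),"post",box(near(W,(619,-225),20,53,66)))
    print(" tray",rect(near(W,(612,14),75,16,21)))
    print(" cradle top",rect(near(W,(598,202),70,33,43)),"base",rect(near(W,(598,202),75,5,43)))
E
python3 - <<'E'
from fit import *
for n in ("scene","side","w1","w2"):
    c=pickle.load(open(n+".pkl","rb")); print(n); report(fcloud(c) if n[0]=="w" else cloud(c))
E
```

```text
scene
 wide ([370.6, -272.0], [61.2, 55.4], 125)
 narrow ([420.5, 145.6], [46.2, 44.6], 96)
 knobA ([453.1, -18.0], [34.3, 33.5], 86)
 knobB ([375.5, 274.5], [33.0, 33.7], 77)
 spindle ([418.4, -143.2], 'L 108.6 W 22.5 ang -22.0 n 222')
 disc ([624.6, -223.5], [74.7, 74.6], 551) post ([625.3, -223.8], [11.1, 13.7], 29)
 tray ([613.2, 15.0], 'L 114.1 W 76.8 ang -79.5 n 346')
 cradle top ([602.3, 202.9], 'L 100.4 W 64.0 ang 15.5 n 156') base ([606.4, 203.4], 'L 109.2 W 67.4 ang 15.5 n 1268')
side
 wide ([366.3, -274.9], [57.3, 57.2], 260)
 narrow ([417.1, 143.0], [46.4, 45.6], 74)
 knobA ([448.9, -21.3], [32.0, 32.7], 76)
 knobB ([368.8, 271.6], [34.4, 32.2], 58)
 spindle ([413.2, -145.6], 'L 107.7 W 22.8 ang -21.0 n 314')
 disc ([619.9, -225.9], [75.6, 77.4], 377) post ([619.2, -227.2], [13.0, 11.7], 22)
 tray ([609.8, 12.7], 'L 114.9 W 77.9 ang -79.0 n 156')
 cradle top ([599.4, 201.7], 'L 101.1 W 65.5 ang 15.5 n 67') base ([595.1, 198.6], 'L 110.4 W 68.1 ang 14.5 n 554')
w1
 wide ([368.7, -271.5], [56.1, 57.4], 477)
 narrow ([419.1, 145.7], [45.2, 45.0], 338)
 knobA ([450.6, -18.5], [33.3, 34.4], 420)
 knobB ([372.1, 274.6], [33.2, 33.7], 282)
 spindle ([416.4, -142.2], 'L 106.6 W 21.3 ang -21.5 n 820')
 disc ([617.7, -222.9], [68.2, 74.7], 852) post ([622.1, -223.7], [12.8, 14.8], 56)
 tray ([612.2, 15.1], 'L 114.1 W 75.5 ang -80.0 n 641')
 cradle top ([600.3, 203.4], 'L 99.9 W 64.3 ang 16.5 n 219') base ([595.9, 202.0], 'L 106.7 W 66.5 ang 17.5 n 2152')
w2
 wide ([368.5, -271.4], [56.6, 55.9], 471)
 narrow ([418.9, 145.1], [44.6, 46.0], 334)
 knobA ([451.0, -18.4], [35.1, 34.3], 381)
 knobB ([372.2, 275.0], [33.3, 33.7], 282)
 spindle ([416.0, -142.1], 'L 107.5 W 21.0 ang -21.5 n 770')
 disc None post None
 tray ([612.2, 15.2], 'L 113.9 W 75.5 ang -79.0 n 546')
 cradle top ([554.1, 216.6], 'L 15.6 W 13.0 ang 11.0 n 62') base ([553.7, 204.0], 'L 79.8 W 39.6 ang 67.5 n 454')
```

View pics/w2.png

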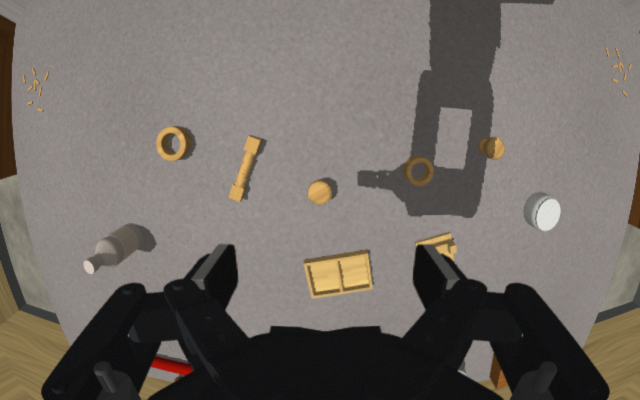

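Position estimates agree to about 2 mm between views, and the sizes match. In the picture the tray (338,274) is clear and the post is hidden behind the left finger. I'll start with the wide ring.

```bash
cat > pp.py <<'E'
from rig import *; from fit import *
R=np.radians
def pick(xy,psi,z,pre,hi=130,sq=30):
    gripper_to(pre); goto([*xy,hi],down(psi)); line_to([*xy,z+25],250); line_to([*xy,z],80)
    print("at pick F",np.round(read_contact_force(),1)); gripper_to(0,sq); print("width %.1f"%read_gripper_width())
    line_to([*xy,hi],250); print("lifted, width %.1f"%read_gripper_width(),"F",np.round(read_contact_force(),1))
def place(xy,psi,z,rel,hi=130,slow=35):
    goto([*xy,hi],down(psi)); line_to([*xy,z+slow],200); line_to([*xy,z],60)
    print("at place F",np.round(read_contact_force(),1),"pos",np.round(read_position(),1)); gripper_to(rel); sleep(.2); line_to([*xy,hi],200)
    print("t",read_t())
E
python3 - <<'E'
from pp import *
pick((368.8,-271.7),0,11,76)
goto([622,-224.5,130],down(0)); 
c=capture("wrist"); cv2.imwrite("pics/ring.png",c["color"][...,::-1]); c=capture("scene"); cv2.imwrite("pics/ring_s.png",cv2.resize(c["color"][130:290,140:340,::-1],None,fx=3,fy=3)); print(read_t())
E
```

```text
at pick F [0.2 0.2 1.1]
width 59.8
lifted, width 59.0 F [-0.9  0.4 -0.2]
10.0667
```

View pics/ring_s.png

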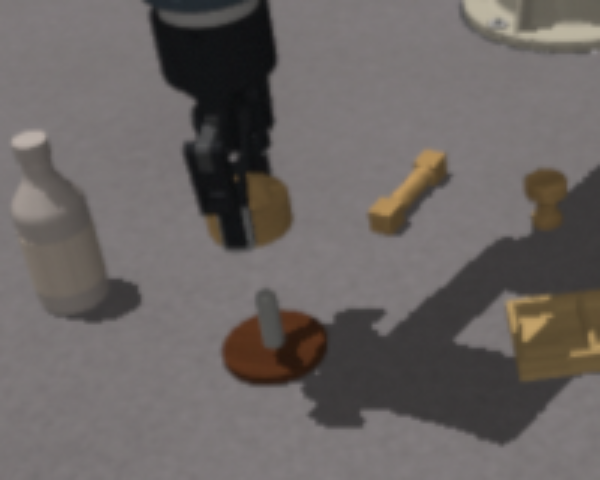

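View pics/ring.png

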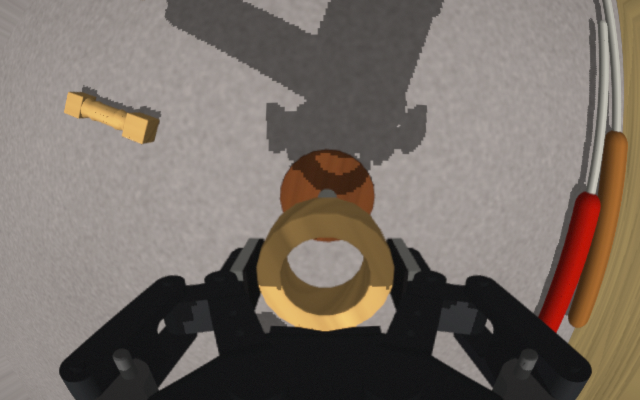

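The ring is held by its rim at wrist pixel (326,263) and looks tilted about the jaw axis. I'll measure its plane.

```bash
cat >> fit.py <<'E'
def plane(P):
    "RANSAC-ish plane: returns centroid, normal (up), inliers"
    rng=np.random.default_rng(0); b=(0,)
    for _ in range(300):
        q=P[rng.choice(len(P),3,False)]; n=np.cross(q[1]-q[0],q[2]-q[0]); L=np.linalg.norm(n)
        if L<50: continue
        m=abs((P-q[0])@(n/L))<1.2
        if m.sum()>b[0]: b=(m.sum(),m)
    Q=P[b[1]]; n=np.linalg.svd(Q-Q.mean(0),full_matrices=False)[2][2]; n*=np.sign(n[2])
    return Q,n
E
python3 - <<'E'
from pp import *
c=capture("wrist"); W=fcloud(c); p=np.array(read_position()); print(p)
hsv=cv2.cvtColor(c["color"],cv2.COLOR_RGB2HSV); wood=(hsv[...,1]>90)&(hsv[...,0]<30)
P=W[wood&(np.linalg.norm(W-p,axis=-1)<60)]; print(len(P),P.min(0),P.max(0))
Q,n=plane(P); print(len(Q),n,"tilt",np.degrees(np.arccos(n[2])),"mid",(Q.min(0)+Q.max(0))/2, Q.min(0),Q.max(0))
E
```

```text
[ 620.64899925 -225.22754797  129.97974014]
11407 [ 591.17592072 -254.1037301   117.61818138] [ 651.25293689 -195.14943299  189.12528696]
7065 [2.55672330e-03 7.34195671e-04 9.99996462e-01] tilt 0.15240993977434633 mid [ 621.33176402 -224.73194668  142.52830117] [ 591.46906052 -254.1037301   141.12882967] [ 651.19446751 -195.36016326  143.92777268]
```

The ring is level (0.15° tilt) and centred at (621.3,-224.7), so the tilt was only perspective. I'll place it with a force-guarded descent.

```bash
cat >> pp.py <<'E'
def feel(xy,z0,z1,psi=None,fmax=4,step=1):
    "lower until touch; returns z"
    b=read_contact_force()[2]; z=z0
    while z>z1:
        z-=step; line_to([*xy,z],40); f=read_contact_force()[2]-b
        if f>fmax: break
    print("touch z %.1f dF %.1f"%(z,f)); return z
def held(top=True):
    c=capture("wrist"); W=fcloud(c); p=np.array(read_position())
    hsv=cv2.cvtColor(c["color"],cv2.COLOR_RGB2HSV); wood=(hsv[...,1]>90)&(hsv[...,0]<30)
    Q,n=plane(W[wood&(np.linalg.norm(W-p,axis=-1)<60)]); print("held tilt %.1f"%np.degrees(np.arccos(n[2])),"mid-TCP",((Q.min(0)+Q.max(0))/2-p).round(1),"size",(Q.max(0)-Q.min(0)).round(1),len(Q))
    return c
E
python3 - <<'E'
from pp import *
P=(622,-224.5)
line_to([*P,60],200); line_to([*P,27],80); z=feel(P,27,19.5)
gripper_to(70); sleep(.2); line_to([*P,130],200); print(read_t())
N=(419,145.4)
pick(N,0,13,64)
goto([*P,135],down(0)); c=held(); cv2.imwrite("pics/n1.png",c["color"][...,::-1]); print(read_t())
E
```

```text
touch z 21.0 dF 11.5
13.8333
at pick F [0.1 0.7 0.3]
width 47.5
lifted, width 47.5 F [ 0.8  0.9 -0.3]
held tilt 0.2 mid-TCP [ 1.1  0.6 10.6] size [47.8 47.1  2.7] 4156
19.1083
```

View pics/n1.png

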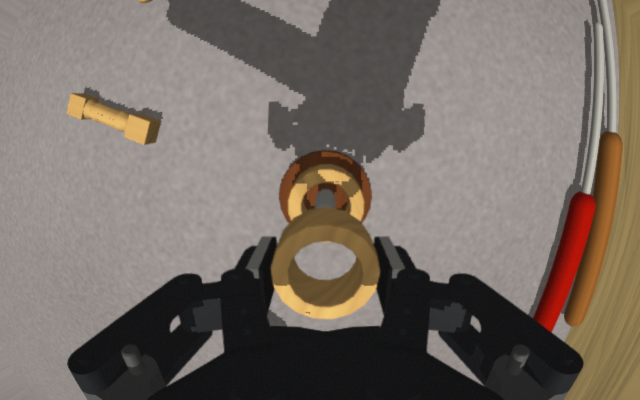

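The wide ring sits on the post at (326,195), and the narrow ring is held level. I'll place it, then do knob A.

Run:
```python
from pp import *
P=(622,-224.5)
line_to([*P,80],200); line_to([*P,53],80); z=feel(P,53,46)
gripper_to(60); sleep(.2); line_to([*P,140],200); print(read_t())
a=R(10.5); y=np.array([-np.sin(a),np.cos(a)]); T=np.array([612,14.8])
pick((450.7,-18.6),a,29.5,58)
B=T-27.5*y; goto([*B,110],down(a)); held(); line_to([*B,60],200); line_to([*B,38],80); feel(B,38,32); gripper_to(56); sleep(.2); line_to([*B,130],200); print(read_t())
goto([480,-80,300],down(np.pi/2))
c=capture("wrist"); cv2.imwrite("pics/m.png",c["color"][...,::-1]); print(read_t()); W=fcloud(c)
for q in (P,B): print(q,box(near(W,q,32,42 if q is B else 58,70)))
```

```text
touch z 49.0 dF 9.5
22.1
at pick F [ 0.4 -0.3  0.3]
width 36.4
lifted, width 36.4 F [-0.4 -0.8 -0.4]
held tilt 2.1 mid-TCP [ 1.1  1.2 14.3] size [37.3 34.3  3.7] 4002
touch z 34.0 dF 5.3
28.8667
30.2833
(622, -224.5) ([613.3, -230.0], [27.8, 33.4], 155)
[617.01147695 -12.23950996] ([615.9, -16.4], [35.6, 26.9], 426)
```

View pics/m.png

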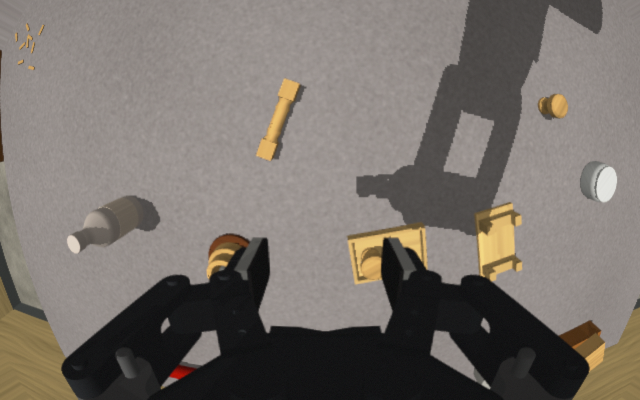

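Both rings are on the post (225,258) and knob A stands in its bay (372,262). The cradle (497,240) is now unobstructed. Next is knob B, then the spindle.

Run:
```python
from pp import *
W=fcloud(capture("wrist")); print("cradle",rect(near(W,(598,202),70,33,43)),rect(near(W,(598,202),75,5,43)),"spindle",rect(near(W,(416,-141),70,12,30)))
a=R(10.5); y=np.array([-np.sin(a),np.cos(a)]); T=np.array([612,14.8])
pick((372.3,274.5),a,29.5,58)
B=T+27.5*y; goto([*B,110],down(a)); held(); line_to([*B,60],200); line_to([*B,38],80); feel(B,38,32); gripper_to(56); sleep(.2); line_to([*B,130],200)
pick((416.1,-142.5),R(68.5),15.5,45)
goto([600.5,202.8,140],down(R(106)))
c=capture("wrist"); cv2.imwrite("pics/sp.png",c["color"][...,::-1])
W=fcloud(c); p=np.array(read_position()); print(p,read_t())
hsv=cv2.cvtColor(c["color"],cv2.COLOR_RGB2HSV); wood=(hsv[...,1]>90)&(hsv[...,0]<30)
Q=W[wood&(np.linalg.norm(W-p,axis=-1)<75)]; Q=Q[Q[:,2]>110]; print("held",rect(Q,.5),np.percentile(Q[:,2],[2,50,98]))
W=cloud(capture("scene")); Q=near(W,p,70,110,170)
```

```text
cradle ([601.0, 202.6], 'L 99.8 W 63.9 ang 15.0 n 297') ([596.4, 200.9], 'L 107.7 W 67.4 ang 16.5 n 2585') spindle ([416.2, -142.4], 'L 107.0 W 21.3 ang -21.5 n 1220')
at pick F [ 0.4 -0.1  0.2]
width 36.6
lifted, width 36.4 F [-0.2 -0.6 -0. ]
held tilt 1.4 mid-TCP [ 1.5  1.4 14.7] size [39.1 34.2  2.9] 4035
touch z 34.0 dF 4.8
at pick F [ 0.2 -0.2 -0.2]
width 16.8
lifted, width 16.9 F [-1.  -0.1 -0.5]
[600.26064951 201.34893174 139.79207621] 43.4833
held ([590.3, 198.2], 'L 89.9 W 21.5 ang 16.0 n 8368') [134.23273472 142.79719296 145.71529473]
```

View pics/sp.png

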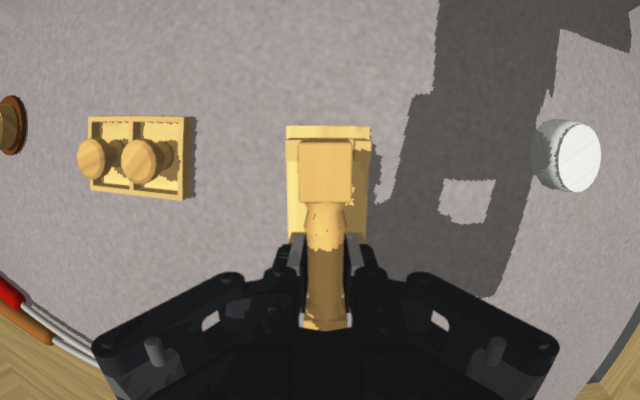

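The spindle (325,170) is square with the cradle, and its near end puts the centre at the TCP. Both knobs stand upright, one in each bay (92,158) and (140,160). I'll lower the spindle.

Run:
```python
from pp import *
P=(600.8,202.6)
line_to([*P,70],200); line_to([*P,44],80); feel(P,44,37)
gripper_to(40); sleep(.2); line_to([*P,150],200); print(read_t())
goto([430,20,380],down(np.pi/2))
c=capture("wrist"); d=fcloud(c)
cv2.imwrite("pics/fin_w.png",c["color"][...,::-1])
goto([350,480,300],down(np.pi/2))
for n in ("scene","side"):
    c=capture(n); W=cloud(c); 
    u0,v0,u1,v1=(140,160,520,270) if n=="scene" else (220,140,500,290)
    cv2.imwrite(f"pics/fin_{n}.png",cv2.resize(c["color"][v0:v1,u0:u1,::-1],None,fx=2.1,fy=2.1,interpolation=cv2.INTER_CUBIC))
    print(n,"spindle",rect(near(W,(601,203),62,40,50)),"knobs",[box(near(W,q,30,47-1,56)) for q in ((617,-12),(607,42))],
      "narrow",box(near(W,(622,-224.5),35,59,68)),"z",np.percentile(near(W,(622,-224.5),25,55,75)[:,2],[50,90]),
      "tin",box(near(W,(490,414),50,40,50)),"bottle",box(near(W,(549,-405),45,20,160)))
print(read_t())
```

```text
touch z 39.0 dF 12.4
47.0167
scene spindle ([602.2, 201.8], 'L 109.3 W 22.4 ang 16.5 n 286') knobs [([619.2, -12.1], [31.8, 35.0], 138), ([610.1, 42.7], [32.9, 35.0], 139)] narrow ([623.9, -224.0], [46.1, 45.3], 156) z [61.24191675 62.81524058] tin ([491.9, 420.5], [63.3, 61.3], 344) bottle ([559.9, -400.9], [38.8, 49.9], 1119)
side spindle ([599.7, 198.1], 'L 111.2 W 26.8 ang 17.0 n 116') knobs [([613.6, -16.6], [30.9, 34.1], 69), ([601.9, 39.5], [33.2, 31.2], 60)] narrow ([621.4, -225.9], [45.6, 47.2], 101) z [59.64718952 61.99765017] tin ([488.9, 417.4], [61.2, 65.8], 143) bottle ([538.4, -409.3], [39.9, 49.5], 1384)
50.175
```

View pics/fin_scene.png

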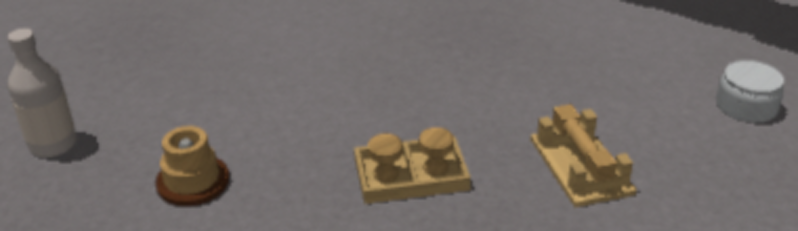

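View pics/fin_side.png

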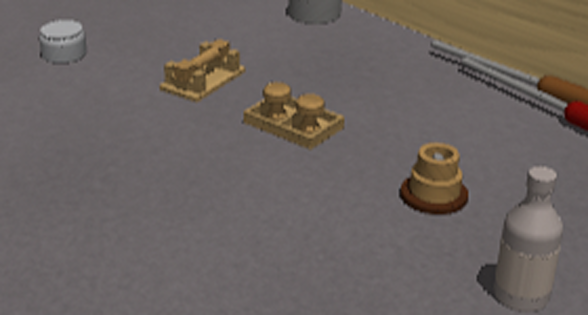

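Both final views show the narrow ring flat on the wide one on the post, a knob upright in each bay, and the spindle in both notches. Its centre is within 1–2 mm of the cradle centre in the scene view. I'm handing in.

```bash
python3 -c "
from rig import *
print(read_t(),read_contact_force()); sign_off()"
```

```text
50.175 [0.64330289 0.4218016  0.41521431]
the job is handed in; nothing more can be done
```

The job is done and handed in at 50.2 s of robot time, against the 128 s limit. I placed the wide ring first, then the narrow ring, the two knobs and the spindle, lowering each until it touched.

- **Rings:** the narrow ring sits flat on the wide one, with its top at about 62 mm, as expected for the two stacked on the disc.
- **Knobs:** both stand upright, one in each bay, about 2–5 mm from the bay centres (the 5 mm figures come from the side camera).
- **Spindle:** it lies in both notches, within about 1 mm of the cradle centre in the scene view and aligned with it to about 1°.
- **Bystanders:** the oil bottle and wax tin look unmoved, and I never worked near them.

No check failed. The scene and side cameras disagreed with each other by about 2–8 mm, mostly from calibration and partial views. The side camera put the spindle about 4 mm off centre, but its view of the spindle was sparse.

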